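# Wedge a signet ring in the bench ring clamp and prove the hold with a pull

### The job

Push the loose wooden wedge into the tail of the bench ring clamp until the jaws have the signet ring firmly (about 15 N of push; much more would bruise the ring). Then prove the hold before the engraver starts: take the ring and pull it straight out along the clamp with about 10 N for a full second, easing off again without it having slipped. Leave wedge and ring in the clamp, let go of everything, and leave the things around as they are.

Things in the scene. Friction and masses are not known exactly. Their poses are not given: they have to be found in the camera images.
- clamp: Bench ring clamp on a grey stand, screwed to the bench; origin under the stand's centre on the bench, local +x level towards the jaws, -x to the tail, z up. Two brown wooden halves, x -66 to +61 mm, 16 to 25 mm wide, one over the other: the lower is fixed, flat upper face 46 mm up; the upper rocks on a pin across the middle, so opening the tail closes the jaws. Top 72 mm up.
- mouth (a point): Middle of the tail's mouth: the tail end edge of the lower half's flat face (clamp x = -66 mm, 46 mm up), axes as the clamp's. The wedge goes in here towards +x, lying on that face. A leather cheek over it, worn more or less, leaves 8 to 12 mm: the wedge starts to bind with its thin end 24 to 41 mm in (unknown); then the push rises 2 to 5 N per mm, mostly friction.
- seat (a point): Where the ring's centre sits at the start: clamp x = +67 mm, 53 mm above the bench; axes as the clamp's. The jaws end at x = +61 mm, 16 mm wide there. Until the wedge is driven a light spring keeps the jaws on the ring with only 2.5 N.
- wedge_butt (a point): Loose pale wooden wedge, 72 mm long, 26 wide, 50 to 80 g, lying on its flat underside; its top rises from 4 mm thick at the thin end to 14 mm over 50 mm, then stays 14 mm for the last 22 mm: the butt, to hold it by. This point is the butt's centre, 7 mm above the underside, 61 mm from the thin end; local x points to the thin end, z up.
- wedge_tip (a point): Middle of the lower edge of the wedge's thin end; axes as at the butt.
- signet_centre (a point): Centre of the heavy silvery signet ring (40 g), lying level, its hole upright: 24 mm across outside, 19 inside, 8 high, an oval face (17 wide, 12 high) on its outer side at local +x, 13 mm from the centre. Its rear 6 mm are between the jaw leathers; the rest stands free, to be taken across its 24 mm from above, fingers either side of the narrower jaws.
- squeeze (a joint): How far the ring presses in the upper jaw's leather, m; 35 N per mm, under 0.1 mm at the start, growing as the wedge is driven (0.3 to 0.5 mm at 15 N of push).
- drag_low (a joint): How far a pull on the ring drags the lower jaw's leather outwards (clamp +x), m; 4 N per mm, springs back. Both leathers share a pull about equally: the ring gives some 1.25 mm at 10 N.
- drag_up (a joint): The same for the upper jaw's leather, 4 N per mm.
- velvet_box: Small open dark red velvet box, 24x29x12 mm; a bystander. Origin: centre of its underside.
- loupe: Folding black and silver loupe, 63x48x24 mm; a bystander. Origin: centre of its underside.
- tweezers: Steel tweezers lying flat, 63x103x9 mm; a bystander. Origin: centre of the underside.
Things that resemble listed ones, but are neither listed nor needed, are in the scene too. Of the things that look like the part that bears wedge_butt, take the one that is nearest to the robot's base at the start.

How it is judged (in metres and radians):
On the way, in this order (a step that is already met when the one before it is completed fails the run):
1. the wedge is in the tail and driven so far that the jaws press the ring with at least 8 N (x of wedge_tip in the frame of mouth above 0.02 m and y of wedge_tip in the frame of mouth between -0.012 and 0.012 m and value of joint squeeze above 0.00023 m), for 0.2 s.
2. the ring is pulled outwards with at least 7 N, held for 0.6 s, the wedge still in (x of wedge_tip in the frame of mouth above 0.02 m and y of wedge_tip in the frame of mouth between -0.012 and 0.012 m and value of joint each of drag_low, drag_up above 0.00085 m), for 0.6 s.
At the end, for the whole second after the job is handed in: The wedge is in the tail's mouth (thin end at least 20 mm past it) and still tight (the jaws press the ring with 6 N or more); the ring sits level in the jaws, its centre within 3.5 mm of where it was, nobody pulling on it, all at rest (x of wedge_tip in the frame of mouth above 0.02 m and y of wedge_tip in the frame of mouth between -0.012 and 0.012 m and value of joint squeeze above 0.00017 m and distance between signet_centre and seat below 0.0035 m and value of joint each of drag_low, drag_up below 0.0005 m and angle between signet_centre's own z axis and vertical below 0.15 rad and linear speed of each of signet, wedge below 0.01 m/s); the robot touches nothing.
It fails at once if the ring is bruised: the jaws press it with more than 25 N (value of joint squeeze above 0.00072 m).
It fails at once if the ring is pulled with more than 17 N (value of joint any of drag_low, drag_up above 0.0021 m).
It fails at once if a bystander is shifted by more than 20 mm (distance of any of velvet_box, loupe, tweezers from where it was at the start of the episode above 0.02 m).
It also fails if it takes over 72 s, if anything falls off the work surface, if the arm or the gripper's body presses on something with over 40 N, if the wrist force passes 120 N, or if a joint passes its speed limit or range.

### The arm

A 6-joint arm with a two-finger parallel gripper is mounted at the origin on a cart in front of the work surface, level with it; the furniture and walls round the work are solid. World frame = base frame: x ahead of the robot, y to its left, z up, the work surface at z = 0. Lengths are in m, angles in degrees, forces in N, time in s.
With the tool pointing down it reaches from about 0.3 to 0.75 m from the base axis. Payload 8.5 kg.
Tool frame: the origin (TCP) lies on the centre line of the jaws, within the pads' length; the fingertips stand 17 mm ahead of it and the grasp point (between the pads) lies 2 mm behind it (env.tcp_to_tips is the distance from the TCP to the fingertips, in m); z points along the fingers, y is the line along which they close (so a half turn about z gives the same grasp; the last joint's range is limited). The gripper opens to 85 mm and grips with 20 to 120 N. Pads are 22 mm wide; open, the fingers measure 114 mm over their backs; the gripper's body (76 mm by 85 mm) begins 54 mm behind the grasp point. The pads swing forward as they close: fully open they stand 13 mm farther back than shut.
Start: joints at [56.305, 21.807, 74.336, -0, 83.858, -12.336], TCP at [0.2, 0.512, 0.248] pointing down, gripper open.
Joint ranges: [-178.18, 178.18], [-50.72, 133.34], [12.68, 142.11], [-81.47, 261.47], [9.98, 163.14], [-165.26, 165.26]. Speed limits (degrees/s): [136.94, 136.94, 180, 180, 180, 180].

### API

Orientations are given as a 3x3 rotation matrix whose columns are the frame's x, y, z axes.
In Python, from rig import env gives the robot as it stands. The module is installed in compiled form; this text tells all that it offers.
- The arm moves only by the shell command python3 -m pendant 'ROWS' [FORCE]. ROWS is JSON, a list of rows, each a list of 7 numbers: the opening, from 0 (shut) to 1 (fully open), then the shift along the tool's x, y, z in m, then the turn, a rotation vector about the tool's x, y, z in rad. A call has 1 to 5 rows; each row is the pose to reach, as a shift and turn from the pose commanded when the call began, along the tool's axes at that moment; what a row does not reach only later rows make up. A row lasts 1/8 s, in which the tool goes at most 62.5 mm and 10.7 degrees, less where a joint would pass 70% of its speed; a pose out of reach is approached as far as the arm can. A call with a gripper value outside its range is refused whole. The fingers move at their own pace and stop on an object; FORCE is the grip in N (left out, the last holds). Time passes only in rows, so rows that repeat a pose let the fingers close. It gives the time, the measured TCP pose, the force, the opening and the grip force at its end, in the units of the state.
- env.observe(): the state, without advancing time (a new reading comes with each control period).
- env.get_image(name): name is "side" or "top"; returns a dict with "image" (384x512x3 uint8, blue, green, red), "fx", "fy", "cx", "cy" (pixels), "pose" (4x4, takes a point from camera to world coordinates). Camera axes: x right, y up, looking along -z (the intrinsics and any distortion apply to the point x, -y, -z); pixel columns grow to the right and rows downward; lengths in m; the calibration is good to about 2 mm. A picture is of the moment at which its call begins. There is no depth.
- env.close_job(): hands the job in; it is judged then, once.
Trained networks look in the newest picture that a camera, given by its name, has taken for a name from the list of things; names that differ only in an ending like _2 or _b are one class to them, and where a whole thing is asked for, a point or a joint stands for the part that bears it (a point fixed in the world has none). Each returns a list of dicts, best first, with "conf" (0 to 1); they miss things now and then, are a little off and sometimes report something else, mostly with a low value. They report only what shows in the picture. A call takes as long as a camera call. They do not tell look-alikes from the thing itself.
- env.find_in(camera, thing): "bbox" ([centre column, centre row, width, height] in pixels, round what is visible of it).
- env.trace(camera, thing): "mask" (384x512 bool, what is visible of it) and "bbox" ([centre column, centre row, width, height] in pixels, round what is visible of it).
- env.tip_of(camera, thing): "centre" ([column, row] in pixels: a listed point, or the origin of a listed thing).
The state is a dict: "time_s": time; "q": joint angles; "qvel": joint speeds; "joint_efforts": joint torques, N m; "position": TCP position; "tool_rot": TCP orientation; "ft_force": force on the tool from outside, world axes, zero at the start; "wrist_torque": the same for the moment, N m; "grip_width": finger opening in m; "gripper_force": force on a finger pad.
Only numpy, scipy, OpenCV 4.12 (cv2) and the standard library are available. Lean on these libraries where they do the work, as an engineer would, in place of code of your own. Each camera call takes 0.05 s, during which the arm holds its last target. There are 200 camera calls.

## Working session

There is one attempt and no reset: what is moved stays moved. The work goes in short steps, Python scripts to look and compute and a shell command to move; the robot and the scene stay as the last step left them, time stands still between calls to the robot, and variables do not carry over. Pictures are saved under pics/ and viewed, at most 10 in all, crops included, and the job is handed in when it is done.

```bash
mkdir -p pics; cat > h.py <<'E'
import numpy as np,cv2
from rig import env
def ray(im,px):
    u,v=px;d=np.array([(u-im["cx"])/im["fx"],-(v-im["cy"])/im["fy"],-1.]);P=np.array(im["pose"])
    return P[:3,3],P[:3,:3]@d
def atz(im,px,z):
    o,d=ray(im,px);return o+d*(z-o[2])/d[2]
def tri(a,pa,b,pb):
    o1,d1=ray(a,pa);o2,d2=ray(b,pb);d1/=np.linalg.norm(d1);d2/=np.linalg.norm(d2)
    s=np.linalg.lstsq(np.c_[d1,-d2],o2-o1,rcond=None)[0];p,q=o1+s[0]*d1,o2+s[1]*d2
    return (p+q)/2,np.linalg.norm(p-q)
E
python3 - <<'E'
from h import *
np.set_printoptions(precision=4,suppress=True)
for c in("top","side"):
    im=env.get_image(c);cv2.imwrite(f"pics/{c}0.png",im["image"]);print(c,[k for k in im if k!="image"],im["fx"],im["cx"],im["cy"],im["pose"])
    for t in("wedge_butt","wedge_tip","signet_centre","clamp","mouth","seat","velvet_box","loupe","tweezers"):
        print(t,[(np.round(r["centre"],1).tolist(),round(r["conf"],2),atz(im,r["centre"],{"wedge_butt":.007,"signet_centre":.053,"mouth":.046,"seat":.053}.get(t,0))[:2].round(4).tolist()) for r in env.tip_of(c,t)[:4]])
print(env.observe())
E
```

```text
top ['fx', 'fy', 'cx', 'cy', 'pose'] 471.2983736802767 267.97568556952234 195.8833893336542 [[-0.0201  0.9946 -0.1019  0.4692]
 [-0.9997 -0.0215 -0.0128  0.0712]
 [-0.0149  0.1017  0.9947  1.0522]
 [ 0.      0.      0.      1.    ]]
wedge_butt [([318.2, 258.0], 0.97, [0.4368, -0.0229]), ([164.9, 150.6], 0.74, [0.6841, 0.3154]), ([367.8, 175.0], 0.65, [0.6183, -0.1391]), ([379.9, 240.6], 0.62, [0.4721, -0.1596])]
wedge_tip [([295.1, 242.9], 0.69, [0.4708, 0.0267]), ([139.5, 146.1], 0.66, [0.6973, 0.3751]), ([369.5, 213.6], 0.57, [0.5324, -0.1407]), ([385.6, 169.6], 0.56, [0.6307, -0.1809])]
signet_centre [([265.2, 188.9], 0.51, [0.5867, 0.0897])]
clamp [([296.5, 184.4], 0.82, [0.6016, 0.0201])]
mouth [([325.6, 176.9], 0.56, [0.6106, -0.0406])]
seat [([267.6, 186.9], 0.75, [0.5909, 0.0845])]
velvet_box [([237.8, 232.6], 0.43, [0.4962, 0.1537])]
loupe [([209.2, 241.7], 0.83, [0.4773, 0.2177])]
tweezers [([349.5, 127.9], 0.54, [0.7282, -0.1036])]
side ['fx', 'fy', 'cx', 'cy', 'pose'] 386.5937502411863 258.668503993035 190.10336107370213 [[ 0.9784  0.1382 -0.1535  0.4415]
 [-0.2065  0.658
[... 766 characters left out ...]
], 0.59, [0.4965, 0.1532])]
loupe [([211.8, 185.0], 0.68, [0.4794, 0.2145])]
tweezers [([344.3, 262.2], 0.45, [0.7327, -0.0991])]
{'time_s': 1.0, 'q': array([ 56.3048,  21.8084,  74.3364,   0.0006,  83.8581, -12.3354]), 'qvel': array([-0.0357, -0.026 ,  0.1507, -0.0697,  0.0099, -0.0071]), 'joint_efforts': array([  0.0003, -44.8325, -23.1466,  -0.0002,   0.0006,  -0.    ]), 'position': array([0.2003, 0.5122, 0.2483]), 'tool_rot': array([[-0.9313,  0.3642, -0.    ],
       [ 0.3642,  0.9313, -0.    ],
       [ 0.    , -0.    , -1.    ]]), 'ft_force': array([ 0.1341, -0.5892,  0.1772]), 'wrist_torque': array([-0.0092, -0.0121,  0.0087]), 'gripper_force': 0.0, 'grip_width': 0.08529365907002817}
```

```bash
python3 - <<'E'
import cv2,numpy as np
a=cv2.imread("pics/top0.png")[110:290,190:430];cv2.imwrite("pics/t1.png",cv2.resize(a,None,fx=3.3,fy=3.3,interpolation=2))
b=cv2.imread("pics/side0.png")[120:330,170:400];cv2.imwrite("pics/s1.png",cv2.resize(b,None,fx=2.8,fy=2.8,interpolation=2)[:598])
E
```

```text
(no output)
```

View pics/t1.png

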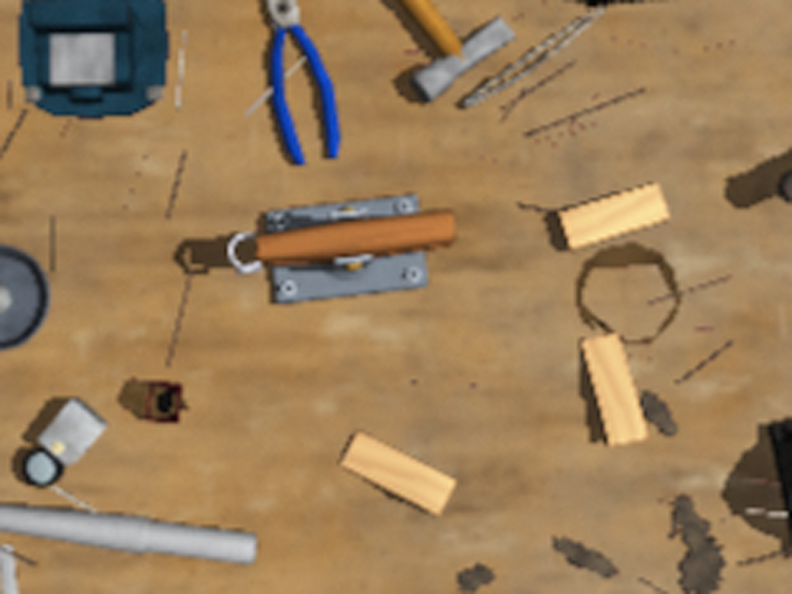

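View pics/s1.png

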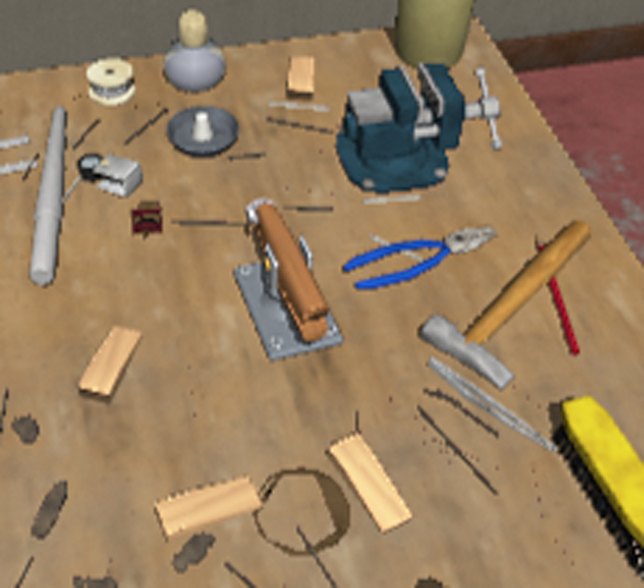

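```bash
cat > m.py <<'E'
from h import *
np.set_printoptions(precision=4,suppress=True)
I={c:env.get_image(c) for c in("top","side")}
def pts(c,t,n=8): return [(np.array(r["centre"]),r["conf"]) for r in env.tip_of(c,t)[:n]]
E
python3 - <<'E'
from m import *
for t in("wedge_butt","wedge_tip","signet_centre","mouth","seat","clamp"):
    for a,ca in pts("top",t):
        for b,cb in pts("side",t):
            p,e=tri(I["top"],a,I["side"],b)
            if e<.012: print(t,p,round(e,4),ca,cb)
for c in("top","side"):
    for t,z in(("wedge_butt",.01),("clamp",.0)):
        for r in env.trace(c,t):
            m=r["mask"].astype(np.uint8)
            if t=="clamp":
                hsv=cv2.cvtColor(I[c]["image"],cv2.COLOR_BGR2HSV);m&=((hsv[...,1]>130)&(hsv[...,2]>40)).astype(np.uint8);z=.065
            ys,xs=np.nonzero(m)
            if len(xs)<10: continue
            w=np.array([atz(I[c],(x,y),z)[:2] for x,y in zip(xs,ys)],np.float32)
            (cx,s,an)=cv2.minAreaRect(w);mu=w.mean(0);u,sv,vt=np.linalg.svd(w-mu,full_matrices=False)
            print(c,t,r["conf"],len(xs),"rect",np.round(cx,4),np.round(s,4),round(an,1),"mean",mu,"pca",np.degrees(np.arctan2(vt[0,1],vt[0,0])).round(1))
E
```

```text
wedge_butt [ 0.6138 -0.1324  0.0075] 0.0033 0.93 0.85
wedge_butt [ 0.5756 -0.0758  0.2998] 0.0022 0.93 0.49
wedge_butt [ 0.4803 -0.1567  0.0166] 0.0118 0.76 0.88
wedge_butt [ 0.4369 -0.0223 -0.0082] 0.0015 0.6 0.75
wedge_tip [0.467  0.0268 0.0062] 0.0038 0.92 0.72
wedge_tip [ 1.1278  0.94   -1.9887] 0.0077 0.91 0.95
wedge_tip [0.6983 0.3711 0.0022] 0.0007 0.91 0.41
wedge_tip [ 0.6194 -0.1837  0.0023] 0.0072 0.82 0.95
wedge_tip [ 0.5712 -0.1006  0.345 ] 0.0032 0.82 0.41
signet_centre [0.5912 0.0931 0.0572] 0.0018 0.52 0.46
seat [0.5885 0.0876 0.0623] 0.001 0.65 0.8
clamp [0.5958 0.0256 0.0092] 0.0044 0.64 0.58
top wedge_butt 0.96 383 rect [0.6917 0.3392] [0.0724 0.0287] 74.6 mean [0.6911 0.34  ] pca -106.6
top wedge_butt 0.88 382 rect [ 0.6182 -0.1543] [0.0268 0.0737] 17.2 mean [ 0.6177 -0.1539] pca 106.6
top wedge_butt 0.71 371 rect [ 0.45   -0.0049] [0.0722 0.0258] 61.5 mean [ 0.4498 -0.0041] pca 60.9
top wedge_butt 0.7 383 rect [ 0.5015 -0.1491] [0.0719 0.0268] 11.7 mean [ 0.5015 -0.1492] pca -167.5
top clamp 0.79 648 rect [0.595  0.0225] [0.031  0.1273] 7.6 mean [0.5984 0.0206] pca 96.0
side wedge_butt 0.83 368 rect [ 0.4463 -0.0114] [0.0756 0.0322] 63.1 mean [ 0.4463 -0.0129] pca -117.9
side wedge_butt 0.8 469 rect [ 0.4999 -0.1524] [0.0706 0.0319] 10.0 mean [ 0.4988 -0.1533] pca -171.8
side wedge_butt 0.65 502 rect [ 0.6168 -0.1578] [0.0311 0.0787] 15.8 mean [ 0.6165 -0.1588] pca -76.1
side wedge_butt 0.46 137 rect [0.6853 0.329 ] [0.0706 0.0268] 75.6 mean [0.6856 0.3277] pca -103.7
side clamp 0.88 510 rect [0.5953 0.0104] [0.0318 0.1515] 5.8 mean [0.5978 0.0026] pca -86.9
```

Four wedges lie in the top image, at pixels (311,253), (376,227), (375,175) and (152,148). They are about 0.45, 0.52, 0.64 and 0.77 m from the base. The one meant is the one at (311,253): its butt is at (318,258) and its thin end is up-left, near (297,244). The enlarged crops show the thick end face at that lower-right end. I'm moving there.

```bash
cat > go.py <<'E'
import sys,numpy as np
from rig import env
# usage: go.py x y z heading(deg) -> shift & turn in tool axes
x,y,z,h=map(float,sys.argv[1:5]);o=env.observe();R=np.array(o["tool_rot"])
d=R.T@(np.array([x,y,z])-o["position"]);hd=np.degrees(np.arctan2(R[1,0],R[0,0]))
t=(hd-h+180)%360-180
print("shift",d.round(4),"|d|",np.linalg.norm(d).round(4),"turn z",np.radians(t).round(4),"hd",hd.round(2),"tilt",R[:,2].round(4),"q",o["q"].round(1),"t",o["time_s"])
E
python3 -m pendant '[[0.6,-0.041,-0.041,0,0,0,0.17],[0.6,-0.082,-0.082,0.005,0,0,0.34],[0.6,-0.123,-0.123,0.01,0,0,0.51],[0.6,-0.164,-0.164,0.015,0,0,0.68],[0.6,-0.205,-0.205,0.02,0,0,0.85]]' 60; python3 go.py .437 -.026 .10 61.2
python3 - <<'E'
from m import *
from h import *
im=I["top"];r=env.trace("top","clamp")[0];hsv=cv2.cvtColor(im["image"],cv2.COLOR_BGR2HSV)
m=r["mask"]&(hsv[...,1]>130)&(hsv[...,2]>40)
ys,xs=np.nonzero(m);w=np.array([atz(im,(x,y),.066)[:2] for x,y in zip(xs,ys)])
a=np.radians(97.5);e=np.array([np.cos(a),np.sin(a)]);n=np.array([-e[1],e[0]]);mu=np.array([.597,.022])
s=(w-mu)@e;t=(w-mu)@n
bs=np.arange(-.055,.06,.01);mid=[]
for b in bs:
    k=(abs(s-b)<.005);q=np.percentile(t[k],[3,97]);mid.append(q.mean());print(b.round(3),q,k.sum())
print(np.polyfit(bs,mid,1),s.min(),s.max())
print(env.tcp_to_tips)
E
```

```text
time_s: 2.88
position: [0.317, 0.245, 0.2284]
tool_rot: [[-0.336, 0.942, 0.001], [0.942, 0.336, 0.0], [-0.0, 0.001, -1.0]]
ft_force: [1.7, 0.2, -0.3]
grip_width: 0.0515
gripper_force: 0.0
shift [-0.2955  0.0218  0.1285] |d| 0.323 turn z 0.8455 hd 109.64 tilt [ 9.e-04  3.e-04 -1.e+00] q [20.6  7.8 97.8 -0.  74.4  1. ] t 2.875
-0.055 [-0.0117  0.0113] 53
-0.045 [-0.0104  0.0115] 53
-0.035 [-0.0098  0.0106] 51
-0.025 [-0.0106  0.0111] 52
-0.015 [-0.0118  0.0101] 53
-0.005 [-0.0114  0.0085] 49
0.005 [-0.0129  0.017 ] 58
0.015 [-0.0125  0.0082] 49
0.025 [-0.0116  0.0096] 52
0.035 [-0.0126  0.0084] 52
0.045 [-0.0125  0.0068] 47
0.055 [-0.012   0.0059] 43
[-0.03   -0.0009] -0.06312551583028513 0.06406797414460111
0.017
```

```bash
python3 -m pendant '[[0.6,-0.059,0.0044,0.01,0,0,0.17],[0.6,-0.118,0.0088,0.03,0,0,0.34],[0.6,-0.177,0.013,0.05,0,0,0.51],[0.6,-0.236,0.0174,0.07,0,0,0.68],[0.6,-0.2955,0.0218,0.088,0,0,0.8455]]'; python3 -m pendant '[[0.6,0,0,0,0,0,0],[0.6,0,0,0,0,0,0]]' >/dev/null; python3 go.py .437 -.026 .02 61.2
python3 - <<'E'
from m import *
for c in I: 
    print(c,[(x.round(1),q) for x,q in pts(c,"wedge_butt",5)],[(x.round(1),q) for x,q in pts(c,"wedge_tip",5)])
a=I["top"]["image"][200:300,250:370];b=I["side"]["image"][190:290,150:270]
cv2.imwrite("pics/w1.png",np.hstack([cv2.resize(z,(390,325),interpolation=2) for z in(a,b)]))
E
```

```text
time_s: 3.65
position: [0.4388, -0.0245, 0.1399]
tool_rot: [[0.48, 0.877, 0.001], [0.877, -0.48, 0.0], [0.0, 0.001, -1.0]]
ft_force: [0.4, 0.6, -0.3]
grip_width: 0.0514
gripper_force: 0.0
shift [-0.0034  0.001   0.1204] |d| 0.1204 turn z 0.0076 hd 61.64 tilt [-4.e-04  4.e-04 -1.e+00] q [-18.5  18.  101.1   0.   61.    9.8] t 3.9
top [(array([377.9, 239.1]), 0.86), (array([165.3, 150. ]), 0.82), (array([366. , 172.8]), 0.59)] [(array([369.9, 216.2]), 0.86), (array([384.9, 173.4]), 0.8), (array([139.7, 144.2]), 0.68)]
side [(array([233.2, 302.4]), 0.78), (array([296.4, 281. ]), 0.77), (array([204.9, 259.1]), 0.71), (array([278.3, 150. ]), 0.56)] [(array([217.2, 239.6]), 0.82), (array([308.2, 305.5]), 0.61), (array([275.1, 141.2]), 0.59), (array([264. , 294.9]), 0.57)]
```

View pics/w1.png

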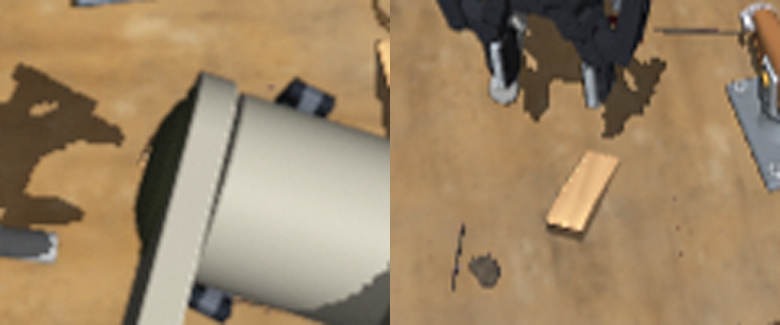

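The right half shows the wedge free on the bench, with its thick end face at side pixel (205,259), so the butt is confirmed. In the left half the arm hides it from the top camera. I'm descending and gripping.

```bash
python3 -m pendant '[[0.6,-0.003,0.001,0.05,0,0,0.008],[0.6,-0.003,0.001,0.09,0,0,0.008],[0.6,-0.003,0.001,0.115,0,0,0.008],[0.6,-0.003,0.001,0.1195,0,0,0.008],[0.6,-0.003,0.001,0.1195,0,0,0.008]]' ; python3 go.py .437 -.026 .02 61.2; python3 -m pendant '[[0.2,0,0,0,0,0,0],[0.2,0,0,0,0,0,0],[0.2,0,0,0,0,0,0],[0.2,0,0,0,0,0,0],[0.2,0,0,0,0,0,0]]' 60;python3 go.py .437 -.026 .02 61.2;
```

```text
time_s: 4.82
position: [0.4376, -0.0267, 0.0214]
tool_rot: [[0.484, 0.875, 0.001], [0.875, -0.484, -0.0], [0.0, 0.001, -1.0]]
ft_force: [0.5, 0.4, 0.6]
grip_width: 0.0511
gripper_force: 0.0
shift [ 0.0004 -0.0009  0.0014] |d| 0.0017 turn z -0.0024 hd 61.07 tilt [ 7.e-04 -2.e-04 -1.e+00] q [-19.   30.2 108.9  -0.   40.9   9.9] t 4.825
time_s: 5.45
position: [0.4378, -0.0269, 0.022]
tool_rot: [[0.484, 0.875, 0.002], [0.875, -0.484, -0.001], [0.0, 0.002, -1.0]]
ft_force: [-1.3, 1.4, 8.0]
grip_width: 0.0239
gripper_force: 58.9
shift [ 0.0005 -0.0011  0.002 ] |d| 0.0023 turn z -0.0027 hd 61.05 tilt [ 2.1e-03 -7.0e-04 -1.0e+00] q [-19.1  30.1 108.9   0.   40.9   9.9] t 5.45
```

```bash
python3 -m pendant '[[0.2,0,0,-0.02,0,0,0],[0.2,0,0,-0.06,0,0,0],[0.2,0,0,-0.11,0,0,0],[0.2,0,0,-0.11,0,0,0]]'; python3 go.py .619 -.131 .13 97
python3 - <<'E'
from m import *
for c in I: 
    print(c,[(x.round(1),q) for x,q in pts(c,"wedge_butt",5)],[(x.round(1),q) for x,q in pts(c,"wedge_tip",5)])
o,R=env.observe()["position"],np.array(env.observe()["tool_rot"])
for a,q in pts("side","wedge_tip"): print(R.T@(atz(I["side"],a,o[2]-.022)-o))
b=I["side"]["image"][130:290,110:310]
cv2.imwrite("pics/w2.png",cv2.resize(b,(700,560),interpolation=2))
E
```

```text
time_s: 5.95
position: [0.4386, -0.0272, 0.1341]
tool_rot: [[0.484, 0.875, 0.008], [0.875, -0.484, -0.003], [0.001, 0.008, -1.0]]
ft_force: [0.4, -0.1, -0.8]
grip_width: 0.0238
gripper_force: 59.6
shift [-0.0035  0.208   0.0057] |d| 0.2081 turn z -0.6274 hd 61.05 tilt [ 0.0075 -0.0026 -1.    ] q [-19.1  18.4 101.7  -0.   59.4   9.9] t 5.95
top [(array([167. , 152.9]), 0.92), (array([377.6, 239.3]), 0.69), (array([365.4, 178.1]), 0.68)] [(array([390.5, 170.3]), 0.74), (array([141.7, 144.7]), 0.61), (array([370.9, 211.2]), 0.56)]
side [(array([234.7, 305.9]), 0.89), (array([278.1, 152.6]), 0.69), (array([298.9, 282.7]), 0.58), (array([203.5, 223.5]), 0.44)] [(array([265.5, 296.5]), 0.87), (array([309.2, 308.5]), 0.74), (array([212.2, 205.1]), 0.63), (array([277.4, 140.7]), 0.56)]
[-0.1188  0.1711  0.0217]
[-0.1193  0.2469  0.0215]
[0.0611 0.0003 0.022 ]
[0.3315 0.0715 0.0217]
```

View pics/w2.png

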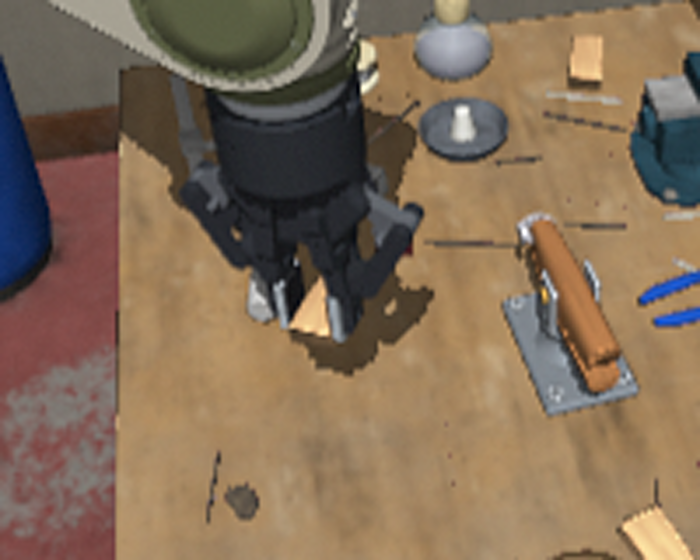

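The picture shows the wedge held level at the butt between the pads, near crop pixel (315,315). Its thin end points away from the camera, 61 mm ahead of the TCP. I'm moving in front of the tail.

```bash
python3 -m pendant '[[0.2,0,0.042,0,0,0,-0.13],[0.2,-0.001,0.084,0,0,0,-0.26],[0.2,-0.002,0.126,0,0,0,-0.39],[0.2,-0.003,0.168,0.003,0,0,-0.52],[0.2,-0.0035,0.208,0.0057,0,0,-0.627]]'; python3 -m pendant '[[0.2,0,0,0.02,0,0,0],[0.2,0,0,0.05,0,0,0],[0.2,0,0,0.056,0,0,0],[0.2,0,0,0.056,0,0,0]]';  python3 go.py .619 -.131 .07 97
python3 - <<'E'
from m import *
ob=env.observe();o,R=ob["position"],np.array(ob["tool_rot"])
for c in I:
    for t,z in(("wedge_butt",-.015),("wedge_tip",-.022)):
        for a,q in pts(c,t):
            p=atz(I[c],a,o[2]+z)
            if np.linalg.norm(p-o)<.12: print(c,t,a.round(1),round(q,2),p,R.T@(p-o))
    for a,q in pts(c,"mouth",2)+pts(c,"seat",2): print(c,"mouth/seat",a.round(1),round(q,2),atz(I[c],a,.046),atz(I[c],a,.053))
    for a,q in pts(c,"clamp",2): print(c,"clamp",atz(I[c],a,0),q)
top=I["top"]["image"][130:250,240:400];s=I["side"]["image"][170:290,220:380]
cv2.imwrite("pics/a1.png",np.hstack([cv2.resize(z,(400,300),interpolation=2) for z in(top,s)]))
E
```

```text
time_s: 6.92
position: [0.6185, -0.1313, 0.1239]
tool_rot: [[-0.125, 0.992, -0.002], [0.992, 0.125, 0.001], [0.001, -0.001, -1.0]]
ft_force: [1.0, 0.2, -1.1]
grip_width: 0.0241
gripper_force: 59.5
time_s: 7.42
position: [0.6176, -0.1306, 0.0691]
tool_rot: [[-0.121, 0.993, -0.001], [0.993, 0.121, 0.0], [0.0, -0.0, -1.0]]
ft_force: [0.1, -0.3, -0.3]
grip_width: 0.0239
gripper_force: 59.5
shift [-0.0005  0.0013 -0.0009] |d| 0.0017 turn z -0.0007 hd 96.96 tilt [-5.e-04  2.e-04 -1.e+00] q [-22.7  39.4  74.4  -0.   66.3 -29.6] t 7.425
top wedge_tip [341.7 176.9] 0.4 [ 0.6096 -0.0748  0.0482] [ 0.0566 -0.0017  0.0219]
top mouth/seat [324.6 174.5] 0.83 [ 0.6159 -0.0386  0.046 ] [ 0.6149 -0.0379  0.053 ]
top mouth/seat [263.8 188.4] 0.4 [0.5886 0.0928 0.046 ] [0.5878 0.0927 0.053 ]
top mouth/seat [265.5 185.6] 0.98 [0.5946 0.089  0.046 ] [0.5938 0.0889 0.053 ]
top clamp [0.6002 0.0195 0.    ] 0.64
side wedge_butt [297.3 282.5] 0.57 [ 0.6034 -0.1638  0.0552] [-0.0309 -0.0186  0.015 ]
side wedge_butt [303.  264.1] 0.46 [ 0.6266 -0.1243  0.0552] [0.0054 0.0093 0.015 ]
side wedge_tip [309.4 302.6] 0.87 [ 0.6149 -0.2062  0.0482] [-0.0745 -0.0123  0.022 ]
side wedge_tip [291.6 246.7] 0.64 [ 0.6182 -0.0711  0.0482] [0.0593 0.0073 0.022 ]
side wedge_tip [266.2 292.6] 0.56 [ 0.5411 -0.1688  0.0482] [-0.0284 -0.081   0.0219]
side mouth/seat [285.3 236.2] 0.85 [ 0.6132 -0.0383  0.046 ] [ 0.6114 -0.0441  0.053 ]
side mouth/seat [263.6 195.2] 0.98 [0.5953 0.099  0.046 ] [0.5936 0.0916 0.053 ]
side clamp [0.5935 0.0286 0.    ] 0.55
```

View pics/a1.png

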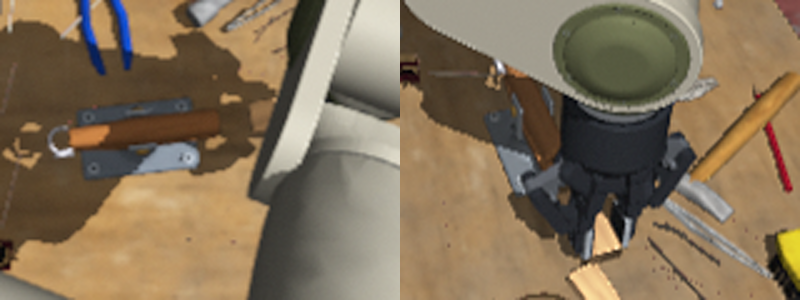

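The left half (top view) shows the wedge tip at about (257,117) in the crop, on the clamp's axis line. The right half shows the wedge held level. I'm entering with 2 mm of clearance and watching the force.

```bash
python3 -m pendant '[[0.2,0.005,0,-0.001,0,0,0],[0.2,0.015,0,-0.001,0,0,0],[0.2,0.023,0,-0.001,0,0,0],[0.2,0.027,0,-0.001,0,0,0]]'; python3 -m pendant '[[0.2,0.003,0,0,0,0,0],[0.2,0.006,0,0,0,0,0],[0.2,0.009,0,0,0,0,0],[0.2,0.012,0,0,0,0,0]]'; python3 -m pendant '[[0.2,0.003,0,0,0,0,0],[0.2,0.006,0,0,0,0,0],[0.2,0.009,0,0,0,0,0],[0.2,0.009,0,0,0,0,0]]'
```

```text
time_s: 8.52
position: [0.6142, -0.103, 0.0701]
tool_rot: [[-0.122, 0.993, -0.0], [0.993, 0.122, 0.0], [0.0, -0.0, -1.0]]
ft_force: [-0.1, -0.0, 0.5]
grip_width: 0.0239
gripper_force: 59.5
time_s: 9.02
position: [0.6128, -0.0918, 0.0701]
tool_rot: [[-0.121, 0.993, -0.0], [0.993, 0.121, -0.0], [0.0, -0.0, -1.0]]
ft_force: [-0.2, 0.3, -0.5]
grip_width: 0.0242
gripper_force: 59.5
time_s: 9.52
position: [0.6117, -0.0827, 0.0701]
tool_rot: [[-0.121, 0.993, -0.0], [0.993, 0.121, -0.0], [0.0, -0.0, -1.0]]
ft_force: [-0.1, 0.5, -0.9]
grip_width: 0.024
gripper_force: 59.5
```

```bash
python3 -m pendant '[[0.2,0,0,0.0005,0,0,0],[0.2,0,0,0.001,0,0,0],[0.2,0,0,0.0015,0,0,0],[0.2,0,0,0.0015,0,0,0]]'; python3 -m pendant '[[0.2,0,0,0.0003,0,0,0],[0.2,0,0,0.0006,0,0,0],[0.2,0,0,0.0006,0,0,0]]'
```

```text
time_s: 10.02
position: [0.6117, -0.083, 0.0686]
tool_rot: [[-0.121, 0.993, -0.0], [0.993, 0.121, 0.0], [0.0, -0.0, -1.0]]
ft_force: [0.2, 0.2, -0.5]
grip_width: 0.0241
gripper_force: 59.5
time_s: 10.4
position: [0.6118, -0.083, 0.0681]
tool_rot: [[-0.121, 0.993, 0.0], [0.993, 0.121, -0.0], [-0.0, 0.0, -1.0]]
ft_force: [-0.3, -0.7, -0.8]
grip_width: 0.0243
gripper_force: 59.6
```

```bash
python3 - <<'E'
from m import *
I={c:env.get_image(c) for c in("top","side")}
s=I["side"]["image"][180:290,230:350];t=I["top"]["image"][140:250,250:370]
cv2.imwrite("pics/a2.png",np.hstack([cv2.resize(z,(400,367),interpolation=2) for z in(t,s)]))
E
```

```text
(no output)
```

View pics/a2.png

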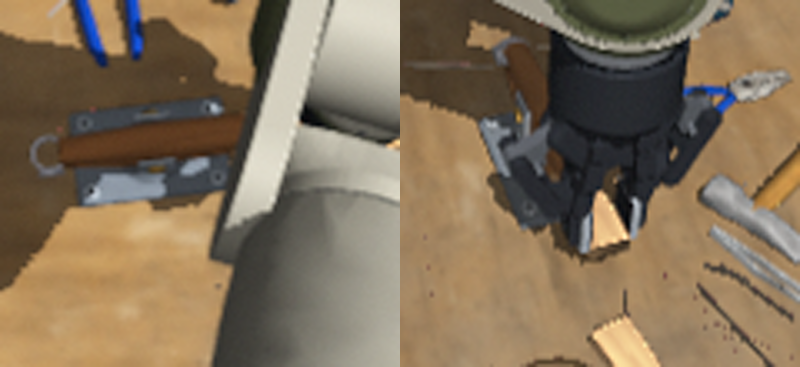

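The wedge is in line with the clamp, with its thin end hidden under the upper half (crop about (600,185)). I'll lower it until it touches the face.

```bash
python3 -m pendant '[[0.2,0,0,0.0004,0,0,0],[0.2,0,0,0.0008,0,0,0],[0.2,0,0,0.0008,0,0,0]]'; python3 -m pendant '[[0.2,0,0,0.0004,0,0,0],[0.2,0,0,0.0008,0,0,0],[0.2,0,0,0.0008,0,0,0]]'
```

```text
time_s: 10.98
position: [0.6118, -0.0831, 0.0675]
tool_rot: [[-0.121, 0.993, 0.0], [0.993, 0.121, -0.0], [-0.0, 0.0, -1.0]]
ft_force: [-0.4, -1.4, 3.3]
grip_width: 0.0243
gripper_force: 60.0
time_s: 11.35
position: [0.6119, -0.0832, 0.0669]
tool_rot: [[-0.121, 0.993, 0.001], [0.993, 0.121, -0.0], [-0.0, 0.001, -1.0]]
ft_force: [-2.0, -1.6, 6.7]
grip_width: 0.024
gripper_force: 60.4
```

```bash
python3 -m pendant '[[0.2,0.001,0,-0.0008,0,0,0],[0.2,0.0025,0,-0.001,0,0,0],[0.2,0.004,0,-0.001,0,0,0]]'; python3 -m pendant '[[0.2,0.0015,0,0,0,0,0],[0.2,0.003,0,0,0,0,0]]'; python3 -m pendant '[[0.2,0.0015,0,0,0,0,0],[0.2,0.003,0,0,0,0,0]]'
```

```text
time_s: 11.72
position: [0.6115, -0.079, 0.0675]
tool_rot: [[-0.121, 0.993, 0.001], [0.993, 0.121, -0.0], [-0.0, 0.001, -1.0]]
ft_force: [0.3, -2.7, 3.9]
grip_width: 0.0241
gripper_force: 60.0
time_s: 11.98
position: [0.611, -0.076, 0.0675]
tool_rot: [[-0.121, 0.993, 0.0], [0.993, 0.121, -0.0], [-0.0, 0.0, -1.0]]
ft_force: [0.4, -2.4, 3.8]
grip_width: 0.0243
gripper_force: 60.1
time_s: 12.22
position: [0.6106, -0.073, 0.0675]
tool_rot: [[-0.121, 0.993, 0.0], [0.993, 0.121, -0.0], [-0.0, 0.0, -1.0]]
ft_force: [0.2, -2.2, 4.8]
grip_width: 0.0245
gripper_force: 60.2
```

```bash
python3 -m pendant '[[0.2,0.0015,0,-0.0004,0,0,0],[0.2,0.0025,0,-0.0004,0,0,0]]'; for i in 1; do :; done; python3 -m pendant '[[0.2,0.001,0,0,0,0,0],[0.2,0.002,0,0,0,0,0]]'; python3 -m pendant '[[0.2,0.001,0,0,0,0,0],[0.2,0.0015,0,0,0,0,0]]'
```

```text
time_s: 12.48
position: [0.6101, -0.0704, 0.0677]
tool_rot: [[-0.121, 0.993, -0.0], [0.993, 0.121, 0.0], [0.0, -0.0, -1.0]]
ft_force: [-0.5, -2.7, 3.1]
grip_width: 0.0239
gripper_force: 60.1
time_s: 12.72
position: [0.61, -0.0685, 0.0678]
tool_rot: [[-0.121, 0.993, -0.0], [0.993, 0.121, 0.0], [0.0, -0.0, -1.0]]
ft_force: [0.5, -1.7, 3.5]
grip_width: 0.0242
gripper_force: 60.1
time_s: 12.98
position: [0.6098, -0.067, 0.0678]
tool_rot: [[-0.121, 0.993, -0.0], [0.993, 0.121, 0.0], [0.0, -0.0, -1.0]]
ft_force: [1.0, -1.6, 3.8]
grip_width: 0.0242
gripper_force: 60.1
```

```bash
python3 -m pendant '[[0.2,0.001,0,-0.0002,0,0,0],[0.2,0.0015,0,-0.0002,0,0,0]]';  python3 -m pendant '[[0.2,0.001,0,0,0,0,0],[0.2,0.0015,0,0,0,0,0]]'; python3 -m pendant '[[0.2,0.001,0,0,0,0,0],[0.2,0.001,0,0,0,0,0]]'
```

```text
time_s: 13.22
position: [0.6095, -0.0655, 0.0679]
tool_rot: [[-0.121, 0.993, -0.0], [0.993, 0.121, 0.0], [0.0, -0.0, -1.0]]
ft_force: [-0.9, -2.2, 1.9]
grip_width: 0.024
gripper_force: 59.9
time_s: 13.48
position: [0.6094, -0.064, 0.0679]
tool_rot: [[-0.121, 0.993, -0.0], [0.993, 0.121, 0.0], [0.0, -0.0, -1.0]]
ft_force: [0.2, -1.3, 2.0]
grip_width: 0.0239
gripper_force: 59.9
time_s: 13.72
position: [0.6093, -0.063, 0.0679]
tool_rot: [[-0.121, 0.993, -0.0], [0.993, 0.121, 0.0], [0.0, -0.0, -1.0]]
ft_force: [-1.0, -0.2, 1.2]
grip_width: 0.0238
gripper_force: 59.8
```

```bash
for r in 1; do python3 -m pendant '[[0.2,0.001,0,0,0,0,0],[0.2,0.001,0,0,0,0,0]]'; done;  python3 -m pendant '[[0.2,0.001,0,0,0,0,0],[0.2,0.001,0,0,0,0,0]]'|grep -E "pos|ft"; python3 -m pendant '[[0.2,0.001,0,0,0,0,0],[0.2,0.001,0,0,0,0,0]]'|grep -E "pos|ft"
```

```text
time_s: 13.98
position: [0.6092, -0.0622, 0.0679]
tool_rot: [[-0.121, 0.993, -0.0], [0.993, 0.121, -0.0], [-0.0, -0.0, -1.0]]
ft_force: [-0.2, -2.6, 1.1]
grip_width: 0.0236
gripper_force: 59.8
position: [0.6091, -0.0613, 0.068]
ft_force: [-0.1, -4.5, 1.1]
position: [0.609, -0.0604, 0.068]
ft_force: [0.1, -4.8, -0.3]
```

```bash
python3 -m pendant '[[0.2,0.0008,0,0,0,0,0],[0.2,0.0008,0,0,0,0,0]]'|grep -E "pos|ft";  python3 -m pendant '[[0.2,0.0008,0,0,0,0,0],[0.2,0.0008,0,0,0,0,0]]'|grep -E "pos|ft"; python3 -m pendant '[[0.2,0,0,0,0,0,0]]'|grep -E "pos|ft"
```

```text
position: [0.609, -0.0598, 0.068]
ft_force: [0.5, -5.8, -0.4]
position: [0.6089, -0.0593, 0.068]
ft_force: [1.0, -7.6, -0.9]
position: [0.6089, -0.0593, 0.068]
ft_force: [1.6, -6.5, 0.0]
```

```bash
python3 -m pendant '[[0.6,0,0,0,0,0,0],[0.6,0,0,0,0,0,0],[0.6,-0.003,0,0,0,0,0],[0.6,-0.007,0,0,0,0,0],[0.6,-0.007,0,0,0,0,0]]'|grep -E "pos|ft|wid";  python3 -m pendant '[[0.2,0,0,0,0,0,0],[0.2,0,0,0,0,0,0],[0.2,0,0,0,0,0,0],[0.2,0,0,0,0,0,0]]' 60|grep -E "pos|ft|grip"; python3 -m pendant '[[0.2,0.001,0,0,0,0,0],[0.2,0.001,0,0,0,0,0]]'|grep -E "pos|ft"
```

```text
position: [0.6096, -0.0658, 0.068]
ft_force: [-0.4, -0.9, 0.7]
grip_width: 0.0516
position: [0.6096, -0.0655, 0.0682]
ft_force: [-0.8, 0.0, 3.9]
grip_width: 0.0238
gripper_force: 58.9
position: [0.6096, -0.0654, 0.0683]
ft_force: [-0.8, -4.9, 2.3]
```

```bash
python3 -m pendant '[[0.2,0.001,0,0,0,0,0],[0.2,0.001,0,0,0,0,0]]'|grep -E "pos|ft";  python3 -m pendant '[[0.2,0.001,0,0,0,0,0],[0.2,0.001,0,0,0,0,0]]'|grep -E "pos|ft"; python3 -m pendant '[[0.2,0.001,0,0,0,0,0],[0.2,0.001,0,0,0,0,0]]'|grep -E "pos|ft"
```

```text
position: [0.6097, -0.0651, 0.0683]
ft_force: [-2.0, -7.4, 3.1]
position: [0.6098, -0.0645, 0.0684]
ft_force: [-0.6, -10.3, 2.6]
position: [0.6098, -0.0638, 0.0684]
ft_force: [0.2, -11.0, 1.2]
```

```bash
python3 -m pendant '[[0.2,0.001,0,0,0,0,0],[0.2,0.001,0,0,0,0,0]]'|grep -E "pos|ft";  python3 -m pendant '[[0.2,0.0008,0,0,0,0,0],[0.2,0.0008,0,0,0,0,0]]'|grep -E "pos|ft"; python3 -m pendant '[[0.2,0,0,0,0,0,0]]'|grep -E "pos|ft"
```

```text
position: [0.6098, -0.0631, 0.0684]
ft_force: [0.1, -13.4, 1.6]
position: [0.6098, -0.0626, 0.0684]
ft_force: [0.0, -14.7, 0.6]
position: [0.6098, -0.0627, 0.0684]
ft_force: [0.9, -15.2, 0.9]
```

```bash
python3 -m pendant '[[0.6,0,0,0,0,0,0],[0.6,0,0,0,0,0,0],[0.6,-0.002,0,0,0,0,0],[0.6,-0.004,0,-0.03,0,0,0],[0.6,-0.004,0,-0.09,0,0,0]]'|grep -E "pos|ft|wid"; python3 -m pendant '[[0.6,0.01,0.06,-0.03,0,0,0],[0.6,0.02,0.12,-0.04,0,0,0],[0.6,0.02,0.12,-0.04,0,0,0]]'|grep pos
python3 - <<'E'
from m import *
P={}
for t,z in(("signet_centre",.053),("seat",.053),("mouth",.046),("wedge_tip",.046),("wedge_butt",.053)):
    P[t]={c:[a for a,q in pts(c,t,2)] for c in I}
    print(t,[[c,np.round(a,1).tolist(),atz(I[c],a,z)[:2].round(4).tolist()] for c in I for a in P[t][c]])
for c in I:
    for r in env.trace(c,"signet_centre")[:2]:
        ys,xs=np.nonzero(r["mask"]);w=np.array([atz(I[c],(x,y),.055)[:2] for x,y in zip(xs,ys)])
        print(c,"mask",r["conf"],len(xs),w.mean(0),w.min(0),w.max(0))
t=I["top"]["image"][155:215,240:350];s=I["side"]["image"][170:270,235:315]
cv2.imwrite("pics/r1.png",np.hstack([cv2.resize(t,(500,273),interpolation=2),cv2.resize(s,(218,273),interpolation=2)]))
E
```

```text
position: [0.6084, -0.0634, 0.157]
ft_force: [1.3, -0.2, -0.2]
grip_width: 0.0513
position: [0.7287, -0.0279, 0.1975]
signet_centre [['top', [264.3, 189.3], [0.5859, 0.0916]], ['side', [262.6, 193.6], [0.5924, 0.0976]]]
seat [['top', [265.6, 186.3], [0.5922, 0.0887]], ['side', [261.9, 191.9], [0.5921, 0.1039]], ['side', [275.8, 224.1], [0.5998, -0.0057]]]
mouth [['side', [285.9, 235.3], [0.6152, -0.0361]]]
wedge_tip [['top', [370.9, 214.1], [0.5285, -0.1344]], ['top', [140.1, 144.3], [0.6913, 0.3606]], ['side', [261.9, 296.0], [0.5319, -0.173]], ['side', [305.3, 308.3], [0.6045, -0.2147]]]
wedge_butt [['top', [380.1, 239.7], [0.4738, -0.1499]], ['top', [165.8, 151.8], [0.672, 0.3027]], ['side', [233.8, 303.7], [0.4769, -0.1825]], ['side', [279.5, 149.9], [0.6757, 0.2608]]]
top mask 0.37 15 [0.5824 0.0919] [0.5799 0.0859] [0.5842 0.0966]
```

View pics/r1.png

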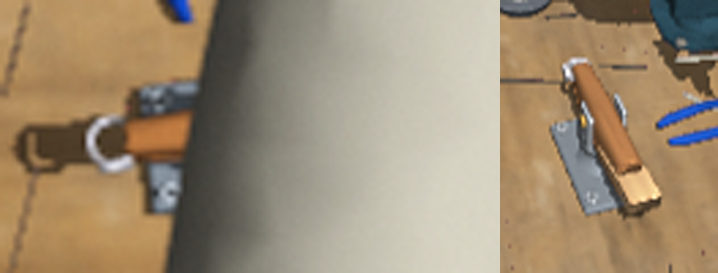

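The top half shows the ring at full-frame pixel (265,186.6), still in the jaws. The side half shows the wedge sitting in the tail, pale, at crop (638,185). I'm going to the ring.

```bash
python3 go.py .591 .090 .13 97
```

```text
shift [ 0.1349 -0.1195  0.0681] |d| 0.1927 turn z -0.0008 hd 96.95 tilt [-0.  0. -1.] q [-11.6  42.4  45.2   0.   92.4 -18.6] t 19.55
```

```bash
python3 -m pendant '[[0.6,0.035,-0.03,0,0,0,0],[0.6,0.07,-0.06,0.01,0,0,0],[0.6,0.105,-0.09,0.04,0,0,0],[0.6,0.135,-0.1195,0.068,0,0,0],[0.6,0.135,-0.1195,0.068,0,0,0]]'|grep -E "pos|ft"; python3 go.py .591 .090 .062 97
python3 - <<'E'
from m import *
s=I["side"]["image"][130:240,200:330];t=I["top"]["image"][130:240,200:330]
cv2.imwrite("pics/r2.png",np.hstack([cv2.resize(z,(400,338),interpolation=2) for z in(t,s)]))
for c in I:
    for n in("signet_centre","seat"): print(c,n,[(a.round(1),atz(I[c],a,.053)[:2],q) for a,q in pts(c,n,2)])
E
```

```text
position: [0.5881, 0.092, 0.1283]
ft_force: [-0.1, -0.2, -0.3]
shift [-0.0024  0.003   0.0663] |d| 0.0664 turn z 0.0018 hd 97.1 tilt [-5.6e-03  4.0e-04 -1.0e+00] q [-2.5 32.5 77.   0.  70.8 -9.6] t 20.175
top signet_centre []
top seat [(array([264.3, 186.4]), array([0.5921, 0.0915]), 0.55)]
side signet_centre [(array([262., 195.]), array([0.59  , 0.0931]), 0.54)]
side seat [(array([260.3, 191.6]), array([0.5885, 0.1058]), 0.93), (array([277.7, 221.6]), array([0.6057, 0.0008]), 0.2)]
```

View pics/r2.png

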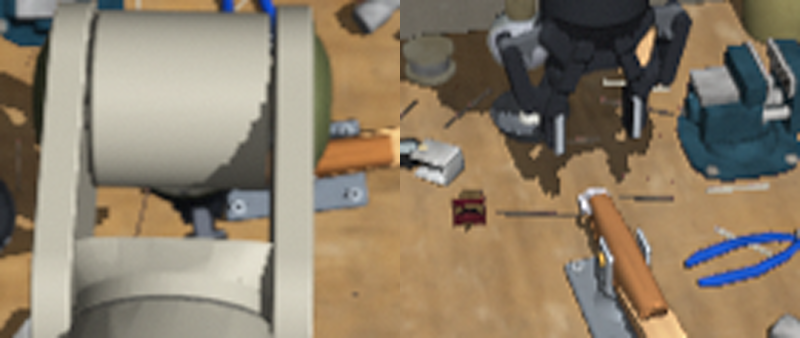

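The side half shows the open fingers above the ring, with their tips at crop (558,145) and (636,130) and the ring at (592,200), between them. I'm descending astride it.

```bash
python3 -m pendant '[[0.6,-0.001,0.0015,0.03,0,0,0],[0.6,-0.002,0.002,0.05,0,0,0],[0.6,-0.002,0.002,0.06,0,0,0],[0.6,-0.002,0.002,0.064,0,0,0],[0.6,-0.002,0.002,0.064,0,0,0]]'|grep -E "pos|ft"; python3 go.py .591 .090 .062 97
python3 - <<'E'
from m import *
s=I["side"]["image"][160:240,220:310]
cv2.imwrite("pics/r3.png",cv2.resize(s,(675,600),interpolation=2))
E
```

```text
position: [0.5937, 0.0884, 0.0665]
ft_force: [0.1, 0.4, -0.3]
shift [ 0.002  -0.0025  0.0045] |d| 0.0055 turn z -0.0008 hd 96.95 tilt [ 8.e-04 -0.e+00 -1.e+00] q [-2.8 37.  80.2 -0.  62.8 -9.8] t 21.1
```

View pics/r3.png

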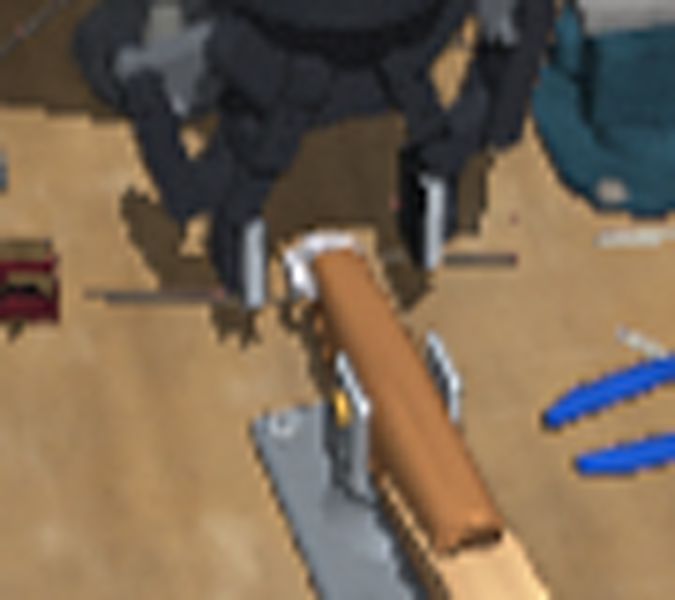

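The ring, spanning about (285,270) to (362,245) in the crop, lies between the open fingers but some 2–3 mm left of their middle. I'll correct that, lower, and close softly.

```bash
python3 -m pendant '[[0.6,0.001,-0.0025,0.003,0,0,0],[0.6,0.002,-0.0025,0.0045,0,0,0],[0.45,0.002,-0.0025,0.0045,0,0,0],[0.36,0.002,-0.0025,0.0045,0,0,0],[0.36,0.002,-0.0025,0.0045,0,0,0]]' 20|grep -E "pos|ft|grip"; python3 -m pendant '[[0.33,0,0,0,0,0,0],[0.33,0,0,0,0,0,0]]'|grep -E "pos|ft|grip"; python3 -m pendant '[[0.31,0,0,0,0,0,0],[0.31,0,0,0,0,0,0]]'|grep -E "pos|ft|grip"
```

```text
position: [0.5907, 0.0901, 0.0616]
ft_force: [-0.5, 0.4, -0.4]
grip_width: 0.0305
gripper_force: 0.0
position: [0.5906, 0.0901, 0.0615]
ft_force: [0.2, 0.5, -0.4]
grip_width: 0.0283
gripper_force: 0.0
position: [0.5911, 0.0902, 0.0617]
ft_force: [2.8, 1.4, -0.1]
grip_width: 0.0263
gripper_force: 1.6
```

```bash
python3 -m pendant '[[0.31,0,0.001,0,0,0,0],[0.31,0,0.001,0,0,0,0]]'|grep -E "pos|ft|grip"; python3 -m pendant '[[0.29,0,0,0,0,0,0],[0.29,0,0,0,0,0,0]]'|grep -E "pos|ft|grip"
```

```text
position: [0.5914, 0.0902, 0.0614]
ft_force: [0.7, 0.2, 0.0]
grip_width: 0.0262
gripper_force: 0.4
position: [0.5919, 0.0903, 0.0616]
ft_force: [4.1, 0.9, 0.0]
grip_width: 0.0245
gripper_force: 2.9
```

```bash
python3 -m pendant '[[0.29,0,0.001,0,0,0,0],[0.29,0,0.001,0,0,0,0]]'|grep -E "pos|ft|grip"; python3 -m pendant '[[0.27,0,0,0,0,0,0],[0.27,0,0,0,0,0,0]]'|grep -E "pos|ft|grip"
```

```text
position: [0.592, 0.0904, 0.0614]
ft_force: [-1.5, 0.8, 1.6]
grip_width: 0.0247
gripper_force: 3.3
position: [0.5921, 0.0904, 0.0615]
ft_force: [-4.4, 1.1, 2.9]
grip_width: 0.0242
gripper_force: 20.1
```

```bash
python3 -m pendant '[[0.2,0,-0.0006,0,0,0,0],[0.2,0,-0.0006,0,0,0,0]]'|grep -E "pos|ft|grip"; python3 -m pendant '[[0.2,0,0,0,0,0,0],[0.2,0,0,0,0,0,0]]' 60|grep -E "pos|ft|grip"
```

```text
position: [0.592, 0.0904, 0.0615]
ft_force: [-2.0, 0.5, 2.9]
grip_width: 0.0242
gripper_force: 19.9
position: [0.592, 0.0903, 0.0617]
ft_force: [-3.5, 0.3, 4.2]
grip_width: 0.0229
gripper_force: 58.6
```

```bash
python3 -m pendant '[[0.2,0,-0.0003,-0.0005,0,0,0],[0.2,0.0004,-0.0003,-0.0005,0,0,0]]'|grep -E "pos|ft|grip"; python3 -m pendant '[[0.2,0.0004,0,0,0,0,0],[0.2,0.0004,0,0,0,0,0]]'|grep -E "pos|ft"; python3 -m pendant '[[0.2,0.0004,0,0,0,0,0],[0.2,0.0004,0,0,0,0,0]]'|grep -E "pos|ft"
```

```text
position: [0.5919, 0.0905, 0.0618]
ft_force: [-0.3, 0.3, -0.3]
grip_width: 0.0227
gripper_force: 59.0
position: [0.5918, 0.0908, 0.0619]
ft_force: [0.8, -2.1, -0.4]
position: [0.5918, 0.0911, 0.0619]
ft_force: [2.1, -4.1, -1.9]
```

```bash
python3 -m pendant '[[0.2,0.0004,0,0,0,0,0],[0.2,0.0004,0,0,0,0,0]]'|grep -E "pos|ft|grip"; python3 -m pendant '[[0.2,0.0004,0,0,0,0,0],[0.2,0.0004,0,0,0,0,0]]'|grep -E "pos|ft"; python3 -m pendant '[[0.2,0.0003,0,0,0,0,0],[0.2,0.0003,0,0,0,0,0]]'|grep -E "pos|ft"
```

```text
position: [0.5917, 0.0913, 0.0619]
ft_force: [1.7, -5.6, -2.9]
grip_width: 0.023
gripper_force: 58.9
position: [0.5917, 0.0915, 0.0619]
ft_force: [2.0, -6.5, -2.9]
position: [0.5917, 0.0916, 0.062]
ft_force: [2.1, -7.4, -2.1]
```

```bash
python3 -m pendant '[[0.2,0.0005,0,0,0,0,0],[0.2,0.0005,0,0,0,0,0]]'|grep -E "pos|ft|grip"; python3 -m pendant '[[0.2,0.0004,0,0,0,0,0],[0.2,0.0004,0,0,0,0,0]]'|grep -E "pos|ft"
```

```text
position: [0.5917, 0.0918, 0.062]
ft_force: [1.9, -8.9, -2.6]
grip_width: 0.0225
gripper_force: 58.9
position: [0.5917, 0.092, 0.0619]
ft_force: [2.4, -10.9, -3.0]
```

```bash
python3 -m pendant '[[0.2,0,0,0,0,0,0],[0.2,0,0,0,0,0,0],[0.2,0,0,0,0,0,0],[0.2,0,0,0,0,0,0],[0.2,0,0,0,0,0,0]]'|grep -E "pos|ft"; python3 -m pendant '[[0.2,0,0,0,0,0,0],[0.2,0,0,0,0,0,0],[0.2,0,0,0,0,0,0],[0.2,0,0,0,0,0,0],[0.2,0,0,0,0,0,0]]'|grep -E "time|pos|ft"
```

```text
position: [0.5917, 0.092, 0.0619]
ft_force: [2.6, -10.2, -2.9]
time_s: 27.08
position: [0.5917, 0.092, 0.0619]
ft_force: [2.5, -10.0, -3.9]
```

```bash
python3 -m pendant '[[0.2,-0.0008,0,0,0,0,0],[0.2,-0.0016,0,0,0,0,0],[0.2,-0.0024,0,0,0,0,0],[0.2,-0.003,0,0,0,0,0],[0.2,-0.003,0,0,0,0,0]]'|grep -E "pos|ft"; python3 -m pendant '[[0.2,0,-0.0002,0.0002,0,0,0],[0.2,0,-0.0002,0.0002,0,0,0]]'|grep -E "pos|ft"
```

```text
position: [0.5918, 0.0907, 0.062]
ft_force: [2.3, -1.5, -3.7]
position: [0.5917, 0.0906, 0.0619]
ft_force: [3.8, -0.6, -2.7]
```

```bash
python3 -m pendant '[[0.2,-0.0002,0.0007,0.0004,0,0,0],[0.2,-0.0002,0.0007,0.0004,0,0,0]]'|grep -E "pos|ft"; python3 -m pendant '[[0.31,0,0,0,0,0,0],[0.4,0,0,0,0,0,0],[0.6,0,0,0,0,0,0],[0.6,0,0,0,0,0,0],[0.6,0,0,0,0,0,0]]' 20|grep -E "pos|ft|wid"; python3 -m pendant '[[0.6,0,0,-0.01,0,0,0],[0.6,0,0,-0.03,0,0,0],[0.6,0,0,-0.07,0,0,0],[0.6,0,0,-0.12,0,0,0],[0.6,0,0,-0.12,0,0,0]]'|grep -E "pos|ft|wid"; python3 go.py .45 .15 .2 97
```

```text
position: [0.5919, 0.0905, 0.0617]
ft_force: [-1.8, 0.5, 3.3]
position: [0.5922, 0.0903, 0.0614]
ft_force: [-0.5, 0.6, -0.1]
grip_width: 0.0513
position: [0.5937, 0.0904, 0.1861]
ft_force: [0.2, 1.1, 0.0]
grip_width: 0.0511
shift [ 0.0766 -0.1352 -0.0151] |d| 0.1562 turn z -0.0006 hd 96.97 tilt [ 8.7e-03 -4.0e-04 -1.0e+00] q [-2.6 29.4 72.2  0.  77.9 -9.6] t 29.45
```

```bash
python3 -m pendant '[[0.6,0.03,-0.05,0,0,0,0],[0.6,0.06,-0.1,-0.01,0,0,0],[0.6,0.09,-0.15,-0.015,0,0,0],[0.6,0.12,-0.18,-0.015,0,0,0],[0.6,0.12,-0.18,-0.015,0,0,0]]'|grep -E "pos|ft"
python3 - <<'E'
from m import *
for c in I:
    for n in("signet_centre","seat"): print(c,n,[(a.round(1),atz(I[c],a,.053)[:2],q) for a,q in pts(c,n,2)])
t=I["top"]["image"][150:220,240:350];s=I["side"]["image"][170:270,235:315]
cv2.imwrite("pics/f.png",np.hstack([cv2.resize(t,(471,300),interpolation=2),cv2.resize(s,(240,300),interpolation=2)]))
E
```

```text
position: [0.3967, 0.1887, 0.1965]
ft_force: [0.6, 0.3, 0.6]
top signet_centre [(array([265.1, 186.2]), array([0.5925, 0.0898]), 0.61)]
top seat [(array([267.5, 189.1]), array([0.5861, 0.0848]), 0.94), (array([334. , 174.5]), array([ 0.6144, -0.0579]), 0.25)]
side signet_centre [(array([261.5, 193.7]), array([0.5898, 0.0978]), 0.44)]
side seat [(array([262.8, 194.8]), array([0.592 , 0.0934]), 0.75)]
```

View pics/f.png

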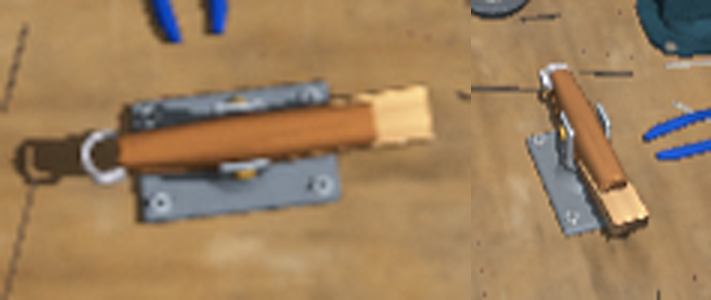

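The top half shows the ring in the jaws at crop (103,157) and the wedge squarely in the tail at (402,115). The arm is clear of everything, so I'm handing in.

```bash
python3 -m pendant '[[0.6,0,0,0,0,0,0],[0.6,0,0,0,0,0,0],[0.6,0,0,0,0,0,0]]'|grep time; python3 -c "
from rig import env
print(env.close_job())"
```

```text
time_s: 30.75
the job is handed in; nothing more can be done
None
```

The job is handed in: I pushed the wedge in to about 15 N, pulled the ring at about 10 N for 1.25 s with no visible slip, then let go of everything with wedge and ring still in the clamp; no verdict came back.

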